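# Empty the key tray into the key bowl

### The job

Pick up the small key tray with its three key fobs on it, carry it to the stainless steel bowl and tip it, open end low over the bowl, so that all three fobs slide off into the bowl. Then set the empty tray back down flat on the sideboard. Do not touch the fobs with the gripper, leave the bowl standing where it is, and leave the remote caddy, the ceramic box and the plant alone.

Things in the scene. Friction and masses are not known exactly. Their poses are not given: they have to be found in the camera images.
- tray: loose tray, 150 g, flat at the start, open end roughly towards the robot. Origin on its underside, mid-well; z up. Floor 4 mm thick; well 130 mm (x -65 to 65) x 86 mm inside, 96 outside; side walls and back wall (x 65 to 71 mm) 20 mm high. The -x end is open, no wall: fobs slide off there. At x = 96 mm a grip board stands upright across it: 14 mm thick (x), 60 wide (y), top at 76 mm.
- tray_grip (a point): the point to grasp on the tray's upright grip board: in the board's middle, 54 mm above the tray's underside and 22 mm below the board's top, at (96, 0, 54) mm in the tray's frame; axes as the tray's. The board is 14 mm thick along x.
- tray_lip (a point): middle of the tray's open end, at the floor's top surface: (-65, 0, 4) mm in the tray's frame; axes as the tray's.
- fob_black: key fob, a black rounded block 38 x 26 x 14 mm (x, y, z), 25 g; lies flat and loose in the tray's well at the start. Origin at the centre of its underside.
- fob_red: key fob, a red rounded block 38 x 26 x 14 mm (x, y, z), 25 g; lies flat and loose in the tray's well at the start. Origin at the centre of its underside.
- fob_blue: key fob, a blue rounded block 38 x 26 x 14 mm (x, y, z), 25 g; lies flat and loose in the tray's well at the start. Origin at the centre of its underside.
- bowl: loose round stainless steel key bowl, 500 g, empty at the start: rim radius 85 mm, height 65 mm, wall 4 mm, inner floor 5 mm above its underside, inside narrowing to about 35 mm radius at the floor. Origin at the centre of its underside, z up.
- caddy: bamboo caddy with two remotes and a torch standing in it, all one piece: 90 x 160 mm (x, y), up to 193 mm high. Origin at the centre of its underside. Bystander.
- ceramic_box: white ceramic box with blue lid, 126 x 106 x 91 mm high. Origin at the centre of its underside. Bystander.
- plant_pot: small terracotta pot with a succulent, 72 mm across, 98 mm high. Origin at the centre of its underside. Bystander.
Not all that is in view belongs to the job. Several things have the shape of the fob_black; the one meant has the colours described above. What is shaped like the bowl but yellow is not meant.

How it is judged (in metres and radians):
On the way, in this order (a step that is already met when the one before it is completed fails the run):
1. the tray is lifted clear of the sideboard with all three fobs on it (height (world z) of tray above 0.03 m and x of fob_black in the frame of tray between -0.075 and 0.075 m and y of fob_black in the frame of tray between -0.05 and 0.05 m and z of fob_black in the frame of tray between -0.003 and 0.03 m and x of fob_red in the frame of tray between -0.075 and 0.075 m and y of fob_red in the frame of tray between -0.05 and 0.05 m and z of fob_red in the frame of tray between -0.003 and 0.03 m and x of fob_blue in the frame of tray between -0.075 and 0.075 m and y of fob_blue in the frame of tray between -0.05 and 0.05 m and z of fob_blue in the frame of tray between -0.003 and 0.03 m), for 0.2 s.
2. all three fobs are in the bowl while the tray is still tipped by more than 0.3 rad (angle between tray's own z axis and vertical above 0.3 rad and horizontal distance between each of fob_black, fob_red, fob_blue and bowl below 0.075 m and z of fob_black in the frame of bowl between 0 and 0.065 m and z of fob_red in the frame of bowl between 0 and 0.065 m and z of fob_blue in the frame of bowl between 0 and 0.065 m), for 0.1 s.
At the end, for the whole second after the job is handed in: All three fobs rest in the bowl (each origin within 75 mm of the bowl's axis and below its rim); the bowl stands upright (within 0.1 rad), less than 50 mm from where it started; the tray lies flat on the sideboard (tilt under 0.08 rad, underside within 8 mm of the surface); everything is at rest (horizontal distance between each of fob_black, fob_red, fob_blue and bowl below 0.075 m and z of fob_black in the frame of bowl between 0 and 0.065 m and z of fob_red in the frame of bowl between 0 and 0.065 m and z of fob_blue in the frame of bowl between 0 and 0.065 m and linear speed of each of fob_black, fob_red, fob_blue, tray below 0.03 m/s and angle between tray's own z axis and vertical below 0.08 rad and height (world z) of tray between -0.008 and 0.008 m and angle between bowl's own z axis and vertical below 0.1 rad and distance of bowl from where it was at the start of the episode below 0.05 m); the robot touches nothing.
It fails at once if the fobs are touched by the gripper fingers (more than 1 N) (contact force between the fingers and fob_black above 1 N or contact force between the fingers and fob_red above 1 N or contact force between the fingers and fob_blue above 1 N).
It fails at once if the tray is tipped (more than 0.5 rad) with its open end high in the air (over 220 mm above the sideboard) while a fob is still on it (angle between tray's own z axis and vertical above 0.5 rad and height (world z) of tray_lip above 0.22 m and height (world z) of any of fob_black, fob_red, fob_blue above 0.12 m).
It fails at once if the bowl is shoved more than 50 mm or tipped over (distance of bowl from where it was at the start of the episode above 0.05 m or angle between bowl's own z axis and vertical above 0.5 rad).
It fails at once if the caddy, ceramic box or plant is shifted more than 30 mm or tipped (distance of any of caddy, ceramic_box, plant_pot from where it was at the start of the episode above 0.03 m or angle between any of caddy, ceramic_box, plant_pot's own z axis and vertical above 0.3 rad).
It also fails if it takes over 64 s, if anything falls off the work surface, if the arm or the gripper's body presses on something with over 40 N, if the wrist force passes 120 N, or if a joint passes its speed limit or range.

### The arm

A 7-joint arm with a two-finger parallel gripper is mounted at the origin on the work surface. World frame = base frame: x ahead of the robot, y to its left, z up, the work surface at z = 0. Lengths are in mm, angles in rad, forces in N, time in s.
With the tool pointing down it reaches from about 400 to 875 mm from the base axis. Payload 4.4 kg.
Tool frame: the origin (TCP) lies at the very end of the fingers, on their centre line; the grasp point (between the pads) lies ctrl.grip_depth behind it (ctrl.grip_depth is the distance from the TCP to the grasp point, in mm); y points along the fingers, x is the direction in which the jaws open and shut, and the axes are right-handed (so a half turn about y gives the same grasp; the last joint's range is limited). The gripper opens to 85 mm and grips with 20 to 120 N. Pads are 22 mm wide; open, the fingers measure 114 mm over their backs; the gripper's body (76 mm by 85 mm) begins 54 mm behind the grasp point. The pads swing forward as they close: fully open they stand 13 mm farther back than shut.
Start: joints at [-1.327, 0.628, 0.038, 1.517, -0.027, 0.996, -0.02], TCP at [198.14, 619.078, 231.313] pointing down, gripper open.
Joint ranges: [-3.06, 3.06], [-0.37, 2.12], [-1.25, 1.32], [0.18, 2.47], [-1.1, 4.24], [0.23, 1.98], [-2.94, 2.94]. Speed limits (rad/s): [2.57, 2.57, 3.14, 3.14, 3.14, 3.14, 3.14].

### API

Orientations are given as [roll, pitch, yaw] about the fixed x, y, z axes, in that order (R = Rz(yaw) Ry(pitch) Rx(roll)).
In Python, from cell import ctrl gives the robot as it stands.
- The arm moves only by the tool apply_moves, never from a script. Its argument "motion" is a list of rows, each a list of 5 numbers: the shift along the tool's x, y, z in cm, then the turn about the tool's y in rad, then the finger opening in cm, from 0 to 8.54. In form: [[tx, ty, tz, roll, hand], ...]. A call has 1 to 20 rows; each row is the pose to reach, as a shift and turn from the pose commanded when the call began, along the tool's axes at that moment; what a row does not reach only later rows make up. A row lasts 1/8 s, in which the tool goes at most 62.5 mm and 10.7 degrees, less where a joint would pass 70% of its speed; a pose out of reach is approached as far as the arm can. A call with a gripper value outside its range is refused whole. The fingers move at their own pace and stop on an object; the grip force is fixed at half the most. Time passes only in rows, so rows that repeat a pose let the fingers close. It gives the time, the measured TCP pose, the force and the opening at its end, in the units of the state.
- ctrl.read_state(): the state, without advancing time (a new reading comes with each control period).
- ctrl.get_image(name): name is "side" or "top" or "wrist"; returns a dict with "image" (420x560x3 uint8, red, green, blue), "vfov" (degrees; the focal length in pixels is half the picture's height over the tangent of half this angle, whatever the lens; pixels are square), "cx", "cy" (the principal point, pixels), "extrinsics" (4x4, takes a point from world to camera coordinates); the wrist camera has in their place "tool_from_camera" (4x4, takes a point from camera to tool coordinates, whose origin is the TCP and whose axes are the tool frame's). Camera axes: x right, y up, looking along -z (the intrinsics and any distortion apply to the point x, -y, -z); pixel columns grow to the right and rows downward; lengths in mm; the calibration is good to about 2 mm. The wrist camera is an equidistant fisheye: a pixel r from the principal point sees the ray r / f radians off the axis. A picture is of the moment at which its call begins: read the wrist's pose just before it. There is no depth.
- ctrl.finish_job(): hands the job in, once; it reports no verdict.
Trained networks look in a picture, given as the dict that the camera call returned (one of the last four; its "shot" number tells which), for a name from the list of things; names that differ only in an ending like _2 or _b are one class to them, and where a whole thing is asked for, a point or a joint stands for the part that bears it (a point fixed in the world has none). Each returns a list of dicts, best first, with "confidence" (0 to 1); they miss things now and then, are a little off and sometimes report something else, mostly with a low value. They report only what shows in the picture. A call takes as long as a camera call. They do not tell look-alikes from the thing itself.
- ctrl.search_frame(picture, query): "location" ([x, y, z] in mm, in world coordinates, good to about 4 mm: the middle of the surface that is visible of it).
- ctrl.mark_of(picture, query): "location" ([x, y, z] in mm, in world coordinates, good to about 4 mm: a listed point, or the origin of a listed thing).
The state is a dict: "clock": time; "qpos": joint angles; "qd": joint speeds; "tau": joint torques, N m; "eef_pos": TCP position; "tool_rot": TCP orientation; "force": force on the tool from outside, world axes, zero at the start; "torque": the same for the moment, N m; "width": finger opening in mm.
Only numpy, scipy, OpenCV 4.12 (cv2) and the standard library are available. Lean on these libraries where they do the work, as an engineer would, in place of code of your own. Each camera call takes 0.05 s, during which the arm holds its last target.

## Working session

There is one attempt and no reset: what is moved stays moved. The work goes in short steps, Python scripts to look and compute and a tool call to move; the robot and the scene stay as the last step left them, time stands still between calls to the robot, and variables do not carry over. Pictures are saved under pics/ and viewed, and the job is handed in when it is done.

Besides the shell and the picture viewer there is one more tool, called after ">>>" as a command line: name --pt "numbers of a row" for each row, then --argument value for the rest. apply_moves: Moves the arm, as the interface text tells. Its arguments: {"type":"object","properties":{"motion":{"type":"array","items":{"type":"array","items":{"type":"number"}}}},"required":["motion"]}

```bash
ls; mkdir -p pics
python3 - <<'E'
from cell import ctrl
import cv2
print(ctrl.read_state(), ctrl.grip_depth)
for n in ["top","side","wrist"]:
    p=ctrl.get_image(n)
    cv2.imwrite(f"pics/{n}0.png",p["image"][:,:,::-1])
    print(n,{k:v for k,v in p.items() if k!="image"})
    for q in ["tray","tray_grip","tray_lip","bowl","fob_black","caddy","ceramic_box","plant_pot"]:
        for r in ctrl.mark_of(p,q): print(n,q,r)
E
```

```text
pics
{'clock': 0.0, 'qpos': array([-1.3267808 ,  0.62935264,  0.03844095,  1.51834988, -0.02699539,
        0.99633919, -0.02004295]), 'qd': array([ 0.00054905,  0.00126082,  0.0010556 , -0.00060229,  0.00134778,
       -0.00129233,  0.00101285]), 'tau': array([-4.08875536e-06, -5.63388169e+01,  1.22551918e+00, -1.93448693e+01,
        1.08755150e-02,  1.04704639e-02, -6.28192751e-06]), 'eef_pos': array([197.95481405, 618.4617817 , 230.39067188]), 'tool_rot': array([-1.57082545,  0.00193084,  1.26094155]), 'force': array([ 0.33757027,  0.08004416, -0.13374694]), 'torque': array([ 0.04152911, -0.0373664 ,  0.03782143]), 'width': 85.21896705517854} 18.700000000000003
top {'vfov': 43.19987549468065, 'cx': 279.86403345817126, 'cy': 215.61385996313925, 'extrinsics': array([[ 2.65942222e-02, -9.99634442e-01,  4.87123919e-03,
        -1.45485178e+01],
       [ 9.87548117e-01,  2.70278897e-02,  1.54978095e-01,
        -5.38095488e+02],
       [-1.55053101e-01,  6.89061179e-04,  9.87905897e-01,
        -1.30181267e+03],
       [ 0.00000000e+00,  0.00000000e+00,  0.00000000e+00,
         1.000
[... 1909 characters left out ...]
[737.0, 23.7, -1.8], 'confidence': 0.56}
wrist {'vfov': 65.70646984690485, 'cx': 277.8822758835121, 'cy': 210.50123419655645, 'tool_from_camera': array([[ 9.99999307e-01, -3.69952751e-04, -1.11759593e-03,
         1.09050219e+00],
       [-9.65957810e-04,  2.84789540e-01, -9.58589581e-01,
        -1.43455662e+02],
       [ 6.72912484e-04,  9.58589996e-01,  2.84788985e-01,
         7.21619789e+01],
       [ 0.00000000e+00,  0.00000000e+00,  0.00000000e+00,
         1.00000000e+00]]), 'shot': 3}
wrist tray {'location': [519.8, 133.2, 2.7], 'confidence': 0.89}
wrist bowl {'location': [481.3, -156.7, -1.2], 'confidence': 0.46}
wrist fob_black {'location': [499.4, 149.6, 0.9], 'confidence': 0.45}
```

View pics/top0.png

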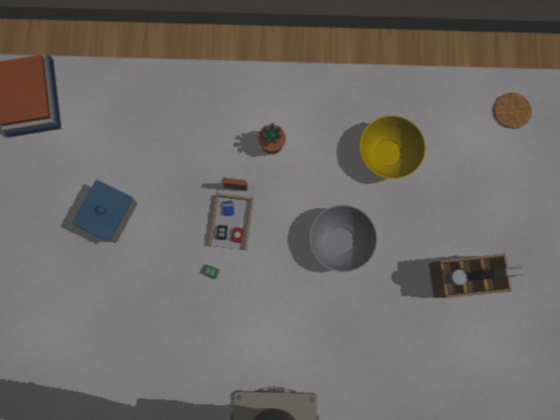

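View pics/side0.png

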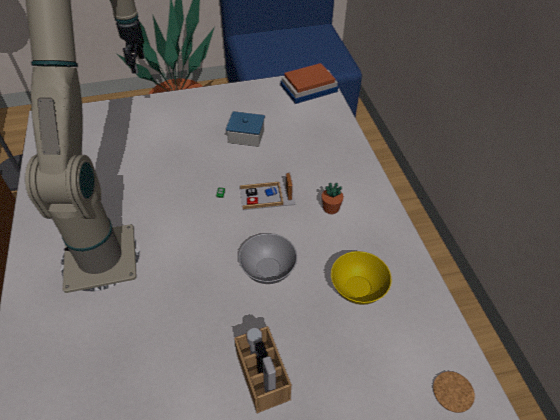

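View pics/wrist0.png

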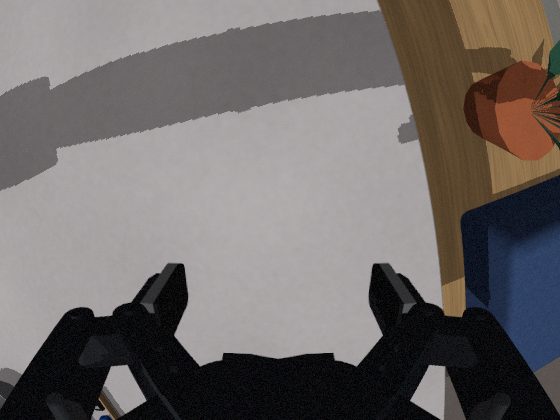

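Candidates in the top picture:
- **Bowls:** the steel one at (343,238) is the target. The yellow one at (392,148) is a decoy.
- **Fobs:** black (222,232), red (237,235) and blue (228,208) are in the tray. The green one at (210,271) outside it is a decoy.
- **Tray:** at (230,215), with its grip board at (235,184). The network also reported a "tray" at the ceramic box (102,211), which is wrong.

I'll check the choice in a close crop.

```bash
cat > h.py <<'E'
import numpy as np, cv2
from cell import ctrl
def proj(p,X):
    X=np.atleast_2d(X); E=p["extrinsics"]; c=X@E[:3,:3].T+E[:3,3]
    f=p["image"].shape[0]/2/np.tan(np.radians(p["vfov"]/2))
    return np.c_[p["cx"]+f*c[:,0]/-c[:,2], p["cy"]-f*c[:,1]/-c[:,2]]
def unproj(p,uv,z):
    E=p["extrinsics"]; f=p["image"].shape[0]/2/np.tan(np.radians(p["vfov"]/2))
    d=np.array([(uv[0]-p["cx"])/f,-(uv[1]-p["cy"])/f,-1]); R=E[:3,:3]
    o=-R.T@E[:3,3]; d=R.T@d
    return o+d*(z-o[2])/d[2]
def trayw(pts,o,yaw):
    c,s=np.cos(yaw),np.sin(yaw); pts=np.array(pts,float)
    return pts@np.array([[c,s,0],[-s,c,0],[0,0,1]])+np.array(o)
E
python3 - <<'E'
from h import *
o=(521.5,127,0); yaw=-0.09
segs=[[(-65,-48,0),(-65,48,0),(71,48,0),(71,-48,0)],[(89,-30,76),(103,-30,76),(103,30,76),(89,30,76)],[(-65,48,20),(71,48,20),(71,-48,20),(-65,-48,20)]]
for n,(a,b,c,d) in {"top":(160,310,190,260),"side":(150,220,225,310)}.items():
    p=ctrl.get_image(n); im=p["image"][a:b,c:d] if n=="side" else p["image"][165:285,190:270]
    y0,x0=(a,c) if n=="side" else (165,190)
    k=6; im=cv2.resize(im[:,:,::-1],None,fx=k,fy=k,interpolation=cv2.INTER_CUBIC)
    im2=im.copy()
    for s in segs:
        q=((proj(p,trayw(s,o,yaw))-[x0,y0]+.5)*k).astype(int)
        cv2.polylines(im2,[q],True,(0,255,0),1)
    out=np.hstack([im,im2]); f=min(800/out.shape[1],600/out.shape[0]); cv2.imwrite(f"pics/crop_{n}.png",cv2.resize(out,None,fx=f,fy=f))
E
```

```text
(no output)
```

View pics/crop_top.png

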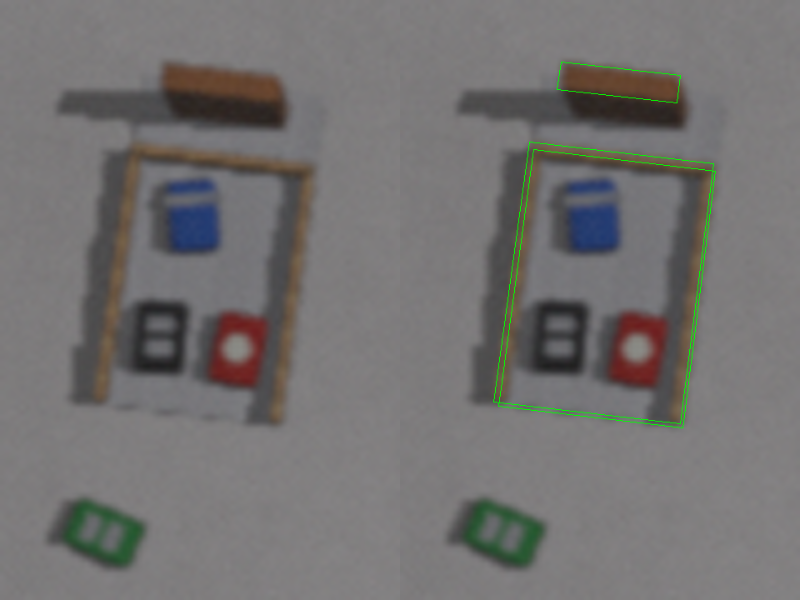

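View pics/crop_side.png

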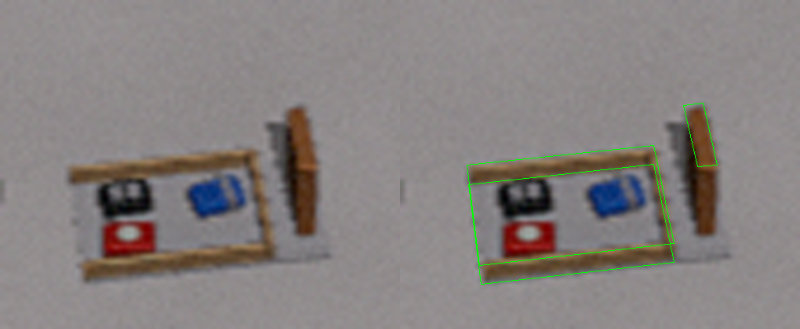

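The crop confirms it: black, red and blue fobs lie in the tray and the green one lies outside. The tray model fits at about (521,125) with yaw about -0.095. Turns are only available about the finger axis, so I'll grip the board across its 60 mm width. That lets the tray pivot about the jaw axis.

>>> apply_moves --pt "-35.1 5.1 -55.2 -0.215 8.54" --pt "-35.1 5.1 -55.2 -0.215 8.54" --pt "-35.1 5.1 -55.2 -0.215 8.54" --pt "-35.1 5.1 -55.2 -0.215 8.54" --pt "-35.1 5.1 -55.2 -0.215 8.54" --pt "-35.1 5.1 -55.2 -0.215 8.54" --pt "-35.1 5.1 -55.2 -0.215 8.54" --pt "-35.1 5.1 -55.2 -0.215 8.54" --pt "-35.1 5.1 -55.2 -0.215 8.54" --pt "-35.1 5.1 -55.2 -0.215 8.54" --pt "-35.1 5.1 -55.2 -0.215 8.54" --pt "-35.1 5.1 -55.2 -0.215 8.54" --pt "-35.1 5.1 -55.2 -0.215 8.54" --pt "-35.1 5.1 -55.2 -0.215 8.54" --pt "-35.1 5.1 -55.2 -0.215 8.54"

```text
clock: 3.32
eef_pos: [616.3, 117.9, 180.5]
tool_rot: [-1.571, -0.0, 1.478]
force: [-0.1, -0.3, -0.6]
width: 85.5
```

```bash
cat >> h.py <<'E'
from scipy.spatial.transform import Rotation as Ro
def wray(p,s,uv,z):
    f=p["image"].shape[0]/2/np.tan(np.radians(p["vfov"]/2))
    d=np.array([uv[0]-p["cx"],uv[1]-p["cy"]],float); r=np.hypot(*d); t=r/f
    v=np.array([np.sin(t)*d[0]/r,-np.sin(t)*d[1]/r,-np.cos(t)])
    T=p["tool_from_camera"]; R=Ro.from_euler("xyz",s["tool_rot"]).as_matrix()
    o=R@T[:3,3]+s["eef_pos"]; w=R@T[:3,:3]@v
    return o+w*(z-o[2])/w[2]
def wproj(p,s,X):
    f=p["image"].shape[0]/2/np.tan(np.radians(p["vfov"]/2))
    T=p["tool_from_camera"]; R=Ro.from_euler("xyz",s["tool_rot"]).as_matrix()
    c=((np.atleast_2d(X)-s["eef_pos"])@R-T[:3,3])@T[:3,:3]
    d=np.c_[c[:,0],-c[:,1]]; n=np.linalg.norm(d,axis=1,keepdims=True)
    return [p["cx"],p["cy"]]+d/n*f*np.arctan2(n,-c[:,2:])
E
python3 - <<'E'
from h import *
s=ctrl.read_state(); print(s["eef_pos"],s["tool_rot"],s["clock"],s["width"])
p=ctrl.get_image("wrist")
for q in ["tray","tray_grip","tray_lip"]: print(q,ctrl.mark_of(p,q))
im=p["image"][:,:,::-1].copy()
for sg in [[(-65,-48,0),(-65,48,0),(71,48,0),(71,-48,0)],[(89,-30,76),(103,-30,76),(103,30,76),(89,30,76)]]:
    q=wproj(p,s,trayw(sg,(521,125,0),-.095)).astype(int); cv2.polylines(im,[q],True,(0,255,0),1)
cv2.imwrite("pics/w1.png",im)
E
```

```text
[616.32987746 117.88814062 180.53211817] [-1.57072943e+00 -4.93679792e-04  1.47805510e+00] 3.325 85.54414559382013
tray [{'location': [523.1, 130.7, -0.2], 'confidence': 0.73}, {'location': [489.1, 106.9, 2.2], 'confidence': 0.63}]
tray_grip [{'location': [615.9, 118.8, 51.0], 'confidence': 0.78}]
tray_lip [{'location': [458.5, 137.2, 2.9], 'confidence': 0.88}, {'location': [537.8, 442.2, 0.1], 'confidence': 0.31}]
```

View pics/w1.png

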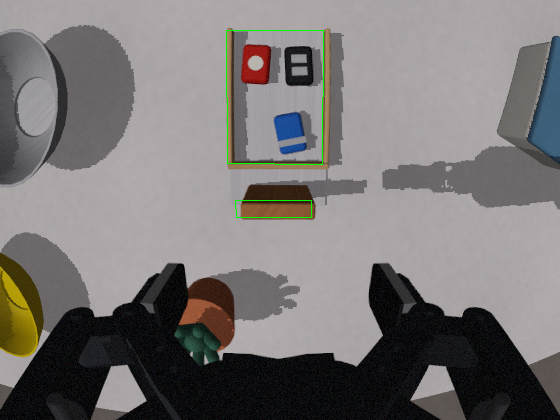

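>>> apply_moves --pt "0.1 6 0 0 8.54" --pt "0.1 11 0 0 8.54" --pt "0.1 13.8 0 0 8.54" --pt "0.1 13.8 0 0 8.54" --pt "0.1 13.8 0 0 8.54"

```text
clock: 4.15
eef_pos: [618.0, 117.7, 43.5]
tool_rot: [-1.573, -0.001, 1.476]
force: [-0.5, -0.2, 0.6]
width: 85.4
```

Run:
```python
from h import *
s=ctrl.read_state(); print(s["eef_pos"],s["force"],s["clock"])
p=ctrl.get_image("wrist"); cv2.imwrite("pics/w2.png",p["image"][:,:,::-1])
```

```text
[617.96393062 117.742818    43.49923666] [-0.51376326 -0.17439127  0.64789573] 4.15
```

View pics/w2.png

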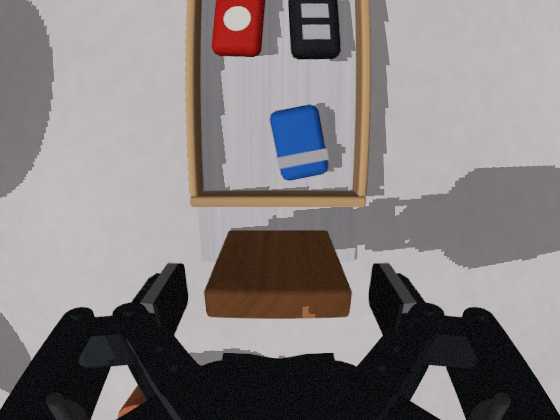

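The board spans px 207–350 and sits midway between the fingers at 187 and 370. I'll close gently first to learn how the grip behaves, then lift 4 mm.

>>> apply_moves --pt "0 0 0.1 0 5.8" --pt "0 0 0.1 0 5.8" --pt "0 0 0.1 0 5.8" --pt "0 0 0.1 0 5.8" --pt "0 0 0.1 0 5.8" --pt "0 0 0.1 0 5.8"

```text
clock: 4.95
eef_pos: [616.7, 117.8, 43.9]
tool_rot: [-1.573, -0.001, 1.476]
force: [-1.2, -0.4, 5.4]
width: 59.3
```

>>> apply_moves --pt "0 -0.2 0 0 5.8" --pt "0 -0.4 0 0 5.8" --pt "0 -0.4 0 0 5.8" --pt "0 -0.4 0 0 5.8"

```text
clock: 5.45
eef_pos: [615.8, 117.6, 46.1]
tool_rot: [-1.57, 0.0, 1.476]
force: [0.4, -0.6, -2.4]
width: 59.1
```

Run:
```python
from h import *
s=ctrl.read_state(); print(s)
p=ctrl.get_image("wrist"); cv2.imwrite("pics/w3.png",p["image"][:,:,::-1])
```

```text
{'clock': 5.45, 'qpos': array([-0.21786829,  0.83102016, -0.02567578,  1.71743932,  0.03385458,
        0.59390672,  1.21274249]), 'qd': array([ 0.00085154,  0.00291613, -0.00261055, -0.00068316,  0.0017775 ,
        0.00022751, -0.00037603]), 'tau': array([ 3.25391484e-03, -6.06677985e+01,  4.35744999e-01, -1.32545435e+01,
       -1.52922602e-02,  1.04864587e-01,  2.03055305e-05]), 'eef_pos': array([615.80251859, 117.55002903,  46.12762433]), 'tool_rot': array([-1.57046451e+00,  9.14096204e-05,  1.47598870e+00]), 'force': array([ 0.35072427, -0.58347084, -2.37614721]), 'torque': array([-0.00338338, -0.11674416, -0.05193752]), 'width': 59.06101678113584}
```

View pics/w3.png

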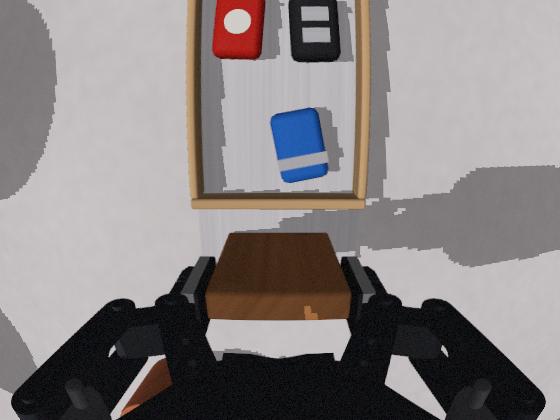

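Full weight (-2.4 N) with the tray only a few mm up, so the pads hold it against pivoting. I'll test loosening here, where a sag can only be a few mm.

>>> apply_moves --pt "0 0 0 0 5.85" --pt "0 0 0 0 5.85" --pt "0 0 0 0 5.85"

```text
clock: 5.88
eef_pos: [615.9, 117.6, 46.2]
tool_rot: [-1.571, -0.0, 1.476]
force: [0.3, 1.3, -2.5]
width: 59.1
```

>>> apply_moves --pt "0 0 0 0 5.9" --pt "0 0 0 0 5.9" --pt "0 0 0 0 5.9"

```text
clock: 6.25
eef_pos: [616.0, 117.6, 46.3]
tool_rot: [-1.571, -0.0, 1.476]
force: [-0.9, 0.6, -1.4]
width: 59.2
```

>>> apply_moves --pt "0 0 0 0 5.94" --pt "0 0 0 0 5.94" --pt "0 0 0 0 5.94"

```text
clock: 6.62
eef_pos: [615.9, 117.5, 46.3]
tool_rot: [-1.571, 0.0, 1.476]
force: [0.3, 0.3, -1.5]
width: 59.8
```

At 5.9 cm commanded, the lip sank to the table (-1.4 N), so loosening makes it pivot. I'll regrip firmly and lift.

>>> apply_moves --pt "0 0.4 0 0 5.94" --pt "0 0.4 0 0 5.0" --pt "0 0.4 0 0 5.0" --pt "0 0.4 0 0 5.0" --pt "0 0.4 0 0 5.0" --pt "0 -0.4 0 0 5.0" --pt "0 -1.2 0 0 5.0" --pt "0 -2.0 0 0 5.0" --pt "0 -2.0 0 0 5.0" --pt "0 -2.0 0 0 5.0"

```text
clock: 7.88
eef_pos: [615.8, 117.5, 66.2]
tool_rot: [-1.571, 0.0, 1.476]
force: [-0.2, 0.2, -2.1]
width: 59.0
```

Run:
```python
from h import *
s=ctrl.read_state(); print(s["eef_pos"],s["force"],s["torque"],s["width"])
p=ctrl.get_image("side"); cv2.imwrite("pics/s4.png",cv2.resize(p["image"][120:260,180:380,::-1],None,fx=4,fy=4,interpolation=cv2.INTER_CUBIC))
for q in ["tray_lip","tray_grip"]: print(ctrl.mark_of(p,q))
p=ctrl.get_image("wrist"); cv2.imwrite("pics/w4.png",p["image"][:,:,::-1])
```

```text
[615.78059206 117.52691496  66.18239894] [-0.2462676   0.1981144  -2.08447245] [-0.00022168 -0.13348083 -0.0178442 ] 58.97913149169677
[{'location': [457.8, 131.7, 24.4], 'confidence': 0.57}]
[{'location': [614.8, 114.9, 77.0], 'confidence': 0.75}]
```

View pics/s4.png

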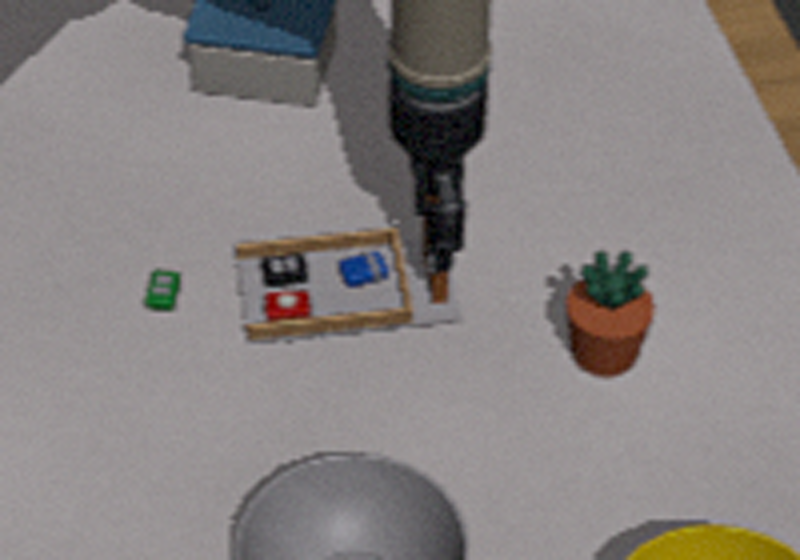

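View pics/w4.png

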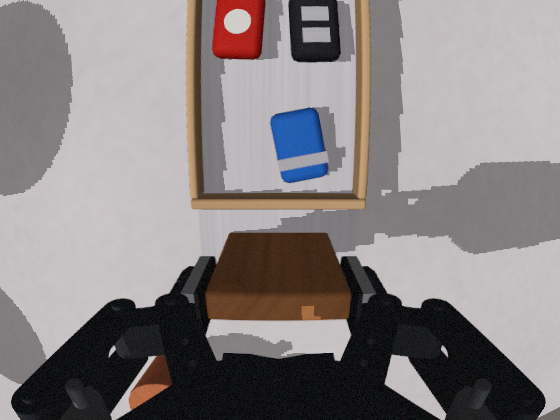

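Level, all fobs in place, full weight carried. Lifting gently, then across.

>>> apply_moves --pt "0 -1 0 0 5.0" --pt "0 -3 0 0 5.0" --pt "0 -5.5 0 0 5.0" --pt "0 -8.5 0 0 5.0" --pt "-1 -11.5 0 0 5.0" --pt "-3 -13.5 0 0 5.0" --pt "-5.5 -14.7 0 0 5.0" --pt "-8.5 -15 0.3 0 5.0" --pt "-11.5 -15 0.6 0 5.0" --pt "-14.5 -15 0.9 0 5.0" --pt "-17.5 -15 1.2 0 5.0" --pt "-20.5 -15 1.4 0 5.0" --pt "-23.5 -15 1.6 0 5.0" --pt "-26 -15 1.7 0 5.0" --pt "-27.8 -15 1.7 0 5.0" --pt "-28.6 -15 1.7 0 5.0" --pt "-28.6 -15 1.7 0 5.0" --pt "-28.6 -15 1.7 0 5.0"

```text
clock: 10.32
eef_pos: [572.2, -164.1, 216.2]
tool_rot: [-1.571, -0.001, 1.478]
force: [1.1, 0.3, -1.4]
width: 59.1
```

```bash
cat > look.py <<'E'
import sys
from h import *
n=sys.argv[1]
s=ctrl.read_state(); print(s["clock"],s["eef_pos"],s["force"],s["torque"],s["width"])
p=ctrl.get_image("side"); a=cv2.resize(p["image"][130:310,190:390,::-1],(400,360),interpolation=cv2.INTER_CUBIC)
for q in ["tray_lip","tray_grip"]: print(q,ctrl.mark_of(p,q))
p=ctrl.get_image("wrist"); b=cv2.resize(p["image"][:,:,::-1],(400,300)); b=cv2.copyMakeBorder(b,0,60,0,0,cv2.BORDER_CONSTANT)
print("bowl",ctrl.mark_of(p,"bowl"))
cv2.imwrite(f"pics/{n}.png",np.hstack([a,b]))
E
python3 look.py l5
```

```text
10.325 [ 572.20186843 -164.06309265  216.2488847 ] [ 1.12711033  0.25197058 -1.41275148] [ 0.04407582 -0.09785302  0.02355117] 59.11390409132091
tray_lip [{'location': [413.3, -151.1, 176.0], 'confidence': 0.89}]
tray_grip [{'location': [573.0, -165.0, 230.8], 'confidence': 0.9}]
bowl []
```

View pics/l5.png

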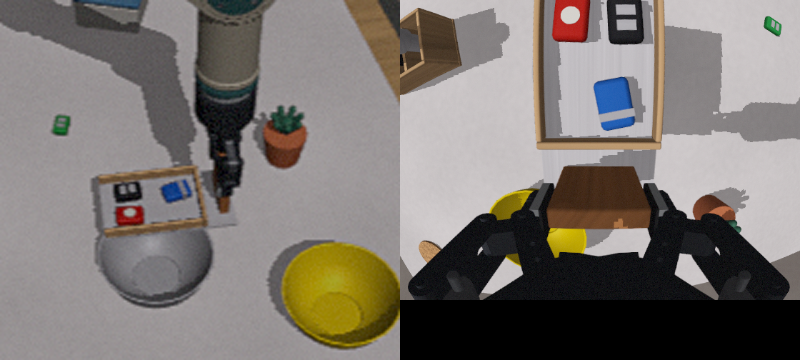

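The tray is level over the bowl: lip at (413,-151,176), fobs in place. Loosening in small steps.

>>> apply_moves --pt "0 0 0 0 5.87" --pt "0 0 0 0 5.87" --pt "0 0 0 0 5.8"

```text
clock: 10.95
eef_pos: [572.0, -165.5, 216.3]
tool_rot: [-1.571, -0.0, 1.476]
force: [0.5, 0.1, -3.1]
width: 59.0
```

```bash
python3 look.py l6
```

```text
10.95 [ 571.95560627 -165.53299316  216.29760515] [ 0.49995186  0.09146559 -3.08202073] [-0.01215782 -0.10822665  0.01455439] 59.00566758219636
tray_lip [{'location': [411.2, -150.7, 175.1], 'confidence': 0.76}]
tray_grip [{'location': [574.2, -167.1, 228.2], 'confidence': 0.73}]
bowl []
```

View pics/l6.png

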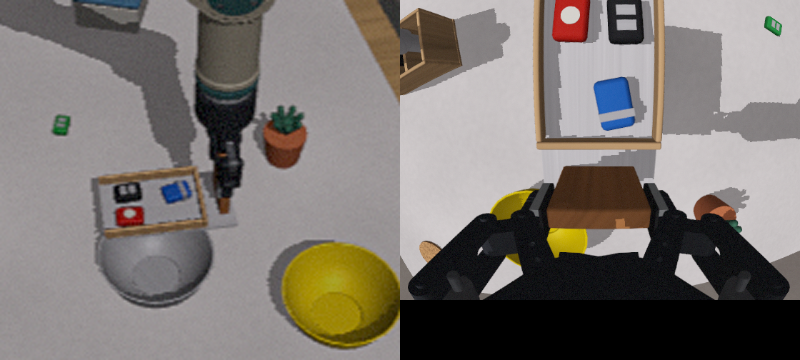

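Still level. A touch looser.

>>> apply_moves --pt "0 0 0 0 5.9" --pt "0 0 0 0 5.9" --pt "0 0 0 0 5.5"

```text
clock: 11.58
eef_pos: [571.9, -165.5, 216.3]
tool_rot: [-1.571, -0.0, 1.476]
force: [0.4, 0.1, -1.5]
width: 58.8
```

```bash
python3 look.py l7
```

```text
11.575 [ 571.92223616 -165.54024095  216.2733394 ] [ 0.39298959  0.06858365 -1.54046871] [-0.04239864 -0.14290556 -0.04462839] 58.820525660961586
tray_lip [{'location': [413.9, -151.0, 175.9], 'confidence': 0.91}]
tray_grip [{'location': [450.3, -132.9, 178.5], 'confidence': 0.53}]
bowl [{'location': [398.6, -473.2, 2.6], 'confidence': 0.57}]
```

View pics/l7.png

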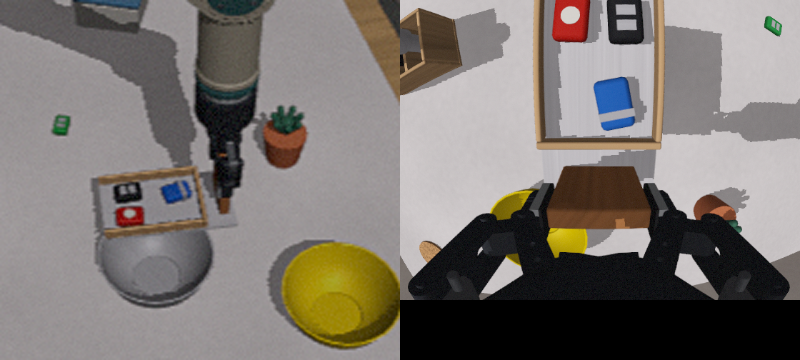

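>>> apply_moves --pt "0 0 0 0 5.92" --pt "0 0 0 0 5.92" --pt "0 0 0 0 5.5"

```text
clock: 12.2
eef_pos: [571.9, -165.5, 216.3]
tool_rot: [-1.571, -0.0, 1.476]
force: [0.3, -0.5, -2.1]
width: 59.2
```

```bash
python3 look.py l8
```

```text
12.2 [ 571.94903031 -165.5424573   216.28891945] [ 0.25187171 -0.4780496  -2.09987894] [-0.02348383 -0.1332322  -0.03392526] 59.204074723649484
tray_lip [{'location': [413.9, -151.4, 172.2], 'confidence': 0.98}]
tray_grip [{'location': [572.9, -167.3, 229.5], 'confidence': 0.85}]
bowl []
```

View pics/l8.png

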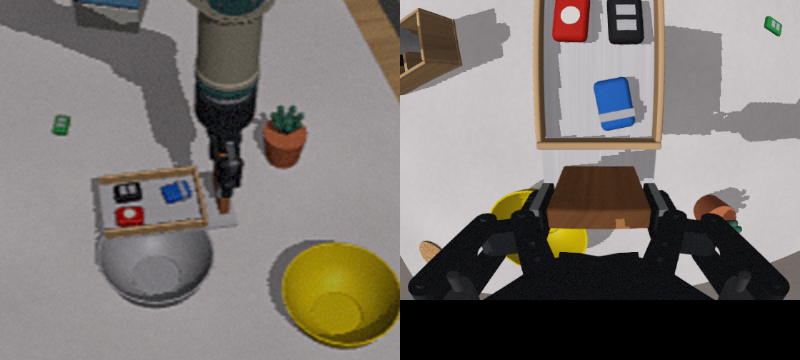

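>>> apply_moves --pt "0 0 0 0 5.94" --pt "0 0 0 0 5.94" --pt "0 0 0 0 5.5"

```text
clock: 12.82
eef_pos: [571.9, -165.5, 216.3]
tool_rot: [-1.571, -0.0, 1.476]
force: [-0.1, 0.9, -1.7]
width: 58.7
```

```bash
python3 look.py l9
```

```text
12.825 [ 571.92468925 -165.51712665  216.27801234] [-0.07991633  0.90938168 -1.67482048] [ 0.0124787  -0.10622224 -0.05016084] 58.70894161603794
tray_lip [{'location': [412.2, -151.1, 173.4], 'confidence': 0.58}]
tray_grip [{'location': [574.1, -165.6, 228.6], 'confidence': 0.69}]
bowl []
```

View pics/l9.png

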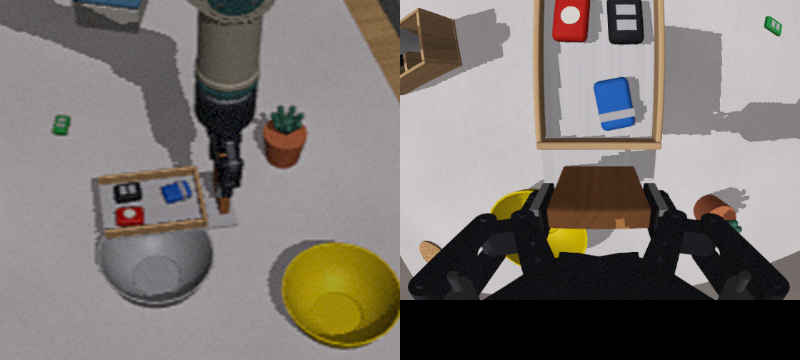

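>>> apply_moves --pt "0 0 0 0 5.96" --pt "0 0 0 0 5.96" --pt "0 0 0 0 5.5"

```text
clock: 13.45
eef_pos: [571.9, -165.5, 216.3]
tool_rot: [-1.571, -0.0, 1.476]
force: [-0.4, -0.5, -1.5]
width: 58.9
```

```bash
python3 look.py l10
```

```text
13.45 [ 571.92763289 -165.50856861  216.27270745] [-0.41384053 -0.46828216 -1.46584935] [-0.03290433 -0.09714798  0.05018816] 58.90634046219679
tray_lip [{'location': [412.7, -151.8, 175.5], 'confidence': 0.8}]
tray_grip [{'location': [572.1, -166.3, 225.0], 'confidence': 0.96}, {'location': [537.9, 445.4, 3.7], 'confidence': 0.68}]
bowl []
```

View pics/l10.png

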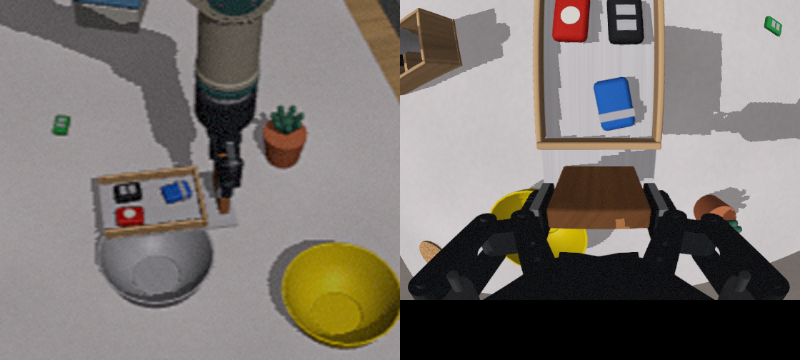

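>>> apply_moves --pt "0 0 0 0 5.98" --pt "0 0 0 0 5.98" --pt "0 0 0 0 5.5"

```text
clock: 14.08
eef_pos: [571.9, -165.5, 216.3]
tool_rot: [-1.571, -0.0, 1.476]
force: [-0.3, 0.3, -1.4]
width: 59.0
```

```bash
python3 look.py l11
```

```text
14.075 [ 571.94625812 -165.5029812   216.28733009] [-0.2658844   0.27581888 -1.36386942] [ 0.0343837  -0.04126284 -0.0139362 ] 58.95788533690361
tray_lip [{'location': [440.1, -154.9, 129.9], 'confidence': 0.89}]
tray_grip [{'location': [578.2, -167.4, 226.5], 'confidence': 0.93}]
bowl []
```

View pics/l11.png

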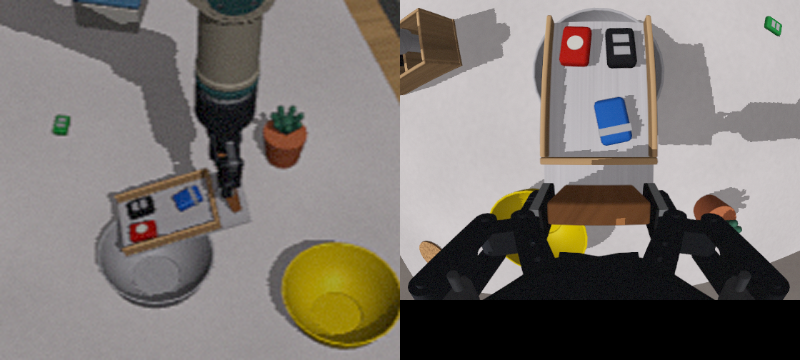

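Controlled tilt of about 18° with the fobs still on. The lip is at x=440, 43 mm short of the bowl axis. I'll shift 30 mm along tray +x so the fobs exit over the bowl's centre, then pulse again.

>>> apply_moves --pt "0 0 -0.2 0 5.5" --pt "0 0 -0.6 0 5.5" --pt "0 0 -1.2 0 5.5" --pt "0 0 -1.8 0 5.5" --pt "0 0 -2.4 0 5.5" --pt "0 0 -2.8 0 5.5" --pt "0 0 -3.0 0 5.5" --pt "0 0 -3.0 0 5.5"

```text
clock: 15.32
eef_pos: [601.8, -168.4, 216.2]
tool_rot: [-1.571, -0.0, 1.476]
force: [0.5, 0.1, -1.9]
width: 59.2
```

```bash
python3 look.py l12
```

```text
15.325 [ 601.78663139 -168.35794502  216.21089456] [ 0.53881793  0.14183837 -1.91677303] [-0.06229428 -0.02882717  0.0248944 ] 59.17989442497256
tray_lip [{'location': [464.0, -160.0, 129.9], 'confidence': 0.94}]
tray_grip [{'location': [609.3, -169.4, 225.4], 'confidence': 0.72}]
bowl []
```

View pics/l12.png

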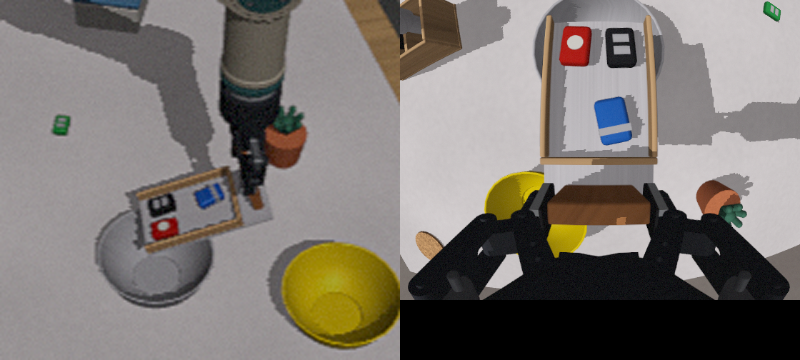

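>>> apply_moves --pt "0 0 0 0 5.98" --pt "0 0 0 0 5.98" --pt "0 0 0 0 5.5"

```text
clock: 15.95
eef_pos: [601.8, -168.3, 216.3]
tool_rot: [-1.571, -0.0, 1.476]
force: [-0.4, -0.7, -2.0]
width: 58.7
```

```bash
python3 look.py l13
```

```text
15.95 [ 601.77224677 -168.34527102  216.26413817] [-0.36951946 -0.68398458 -1.99378443] [ 0.01367005 -0.05671787  0.02780542] 58.70114680651108
tray_lip [{'location': [469.8, -157.5, 129.9], 'confidence': 0.94}]
tray_grip [{'location': [605.6, -169.1, 227.9], 'confidence': 0.73}]
bowl []
```

View pics/l13.png

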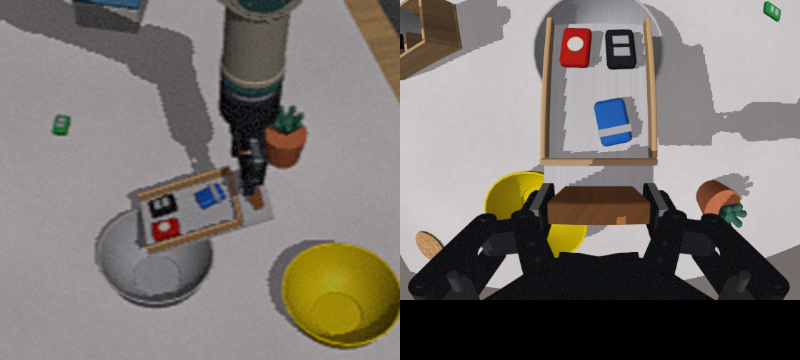

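>>> apply_moves --pt "0 0 0 0 5.99" --pt "0 0 0 0 5.99" --pt "0 0 0 0 5.5"

```text
clock: 16.58
eef_pos: [601.9, -168.4, 216.4]
tool_rot: [-1.571, -0.0, 1.476]
force: [-0.3, 0.4, -1.4]
width: 59.0
```

```bash
python3 look.py l14
```

```text
16.575 [ 601.910076   -168.35892202  216.39370332] [-0.25001659  0.43519047 -1.40801726] [-0.03538268  0.01717045  0.02951606] 58.952147024032776
tray_lip [{'location': [525.8, -164.3, 80.0], 'confidence': 0.58}]
tray_grip [{'location': [613.2, -170.6, 225.7], 'confidence': 0.81}, {'location': [505.8, -173.9, 7.7], 'confidence': 0.41}]
bowl [{'location': [485.0, -159.1, -0.4], 'confidence': 0.7}]
```

View pics/l14.png

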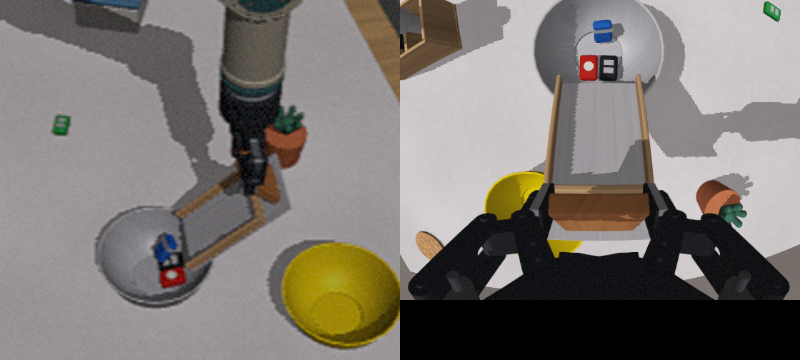

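All three fobs are in the bowl at wrist px (602,32), (588,67) and (608,67), with the tray tipped about 45°. I'll keep the grip firm, raise, and go back to the tray's old spot.

>>> apply_moves --pt "0 0 0 0 5.0" --pt "0 -1 0 0 5.0" --pt "0 -3.5 0 0 5.0" --pt "0 -6.5 0 0 5.0" --pt "1 -8 0.3 0 5.0" --pt "4 -8 1.3 0 5.0" --pt "8 -8 2.6 0 5.0" --pt "12 -8 3.9 0 5.0" --pt "16 -8 5.2 0 5.0" --pt "20 -7 6.5 0 5.0" --pt "24 -5 7.8 0 5.0" --pt "26.5 -2 8.7 0 5.0" --pt "27.9 1 9.1 0 5.0" --pt "27.9 3.5 9.1 0 5.0" --pt "27.9 5 9.1 0 5.0" --pt "27.9 5 9.1 0 5.0" --pt "27.9 5 9.1 0 5.0"

```text
clock: 18.95
eef_pos: [538.3, 118.0, 167.2]
tool_rot: [-1.572, -0.001, 1.475]
force: [-0.6, 0.9, -0.9]
width: 59.0
```

```bash
python3 look.py l15
```

```text
18.95 [538.33077089 118.01346174 167.17835347] [-0.5945476   0.8837276  -0.87688129] [-0.01999853  0.04936007 -0.00308806] 58.994193647598905
tray_lip [{'location': [466.4, 124.3, 30.8], 'confidence': 0.8}]
tray_grip [{'location': [546.6, 116.1, 178.0], 'confidence': 0.65}]
bowl [{'location': [722.1, -281.7, 3.6], 'confidence': 0.83}, {'location': [486.1, -156.0, 0.8], 'confidence': 0.61}, {'location': [535.9, 439.5, 0.3], 'confidence': 0.32}]
```

View pics/l15.png

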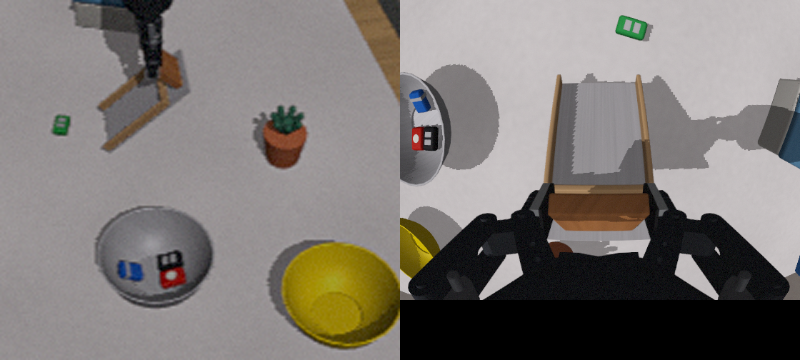

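The lip is at z≈30 and all three fobs are in the bowl. I'll lower the lip to the surface, then follow the arc (down and tray +x) so the table levels the tray.

>>> apply_moves --pt "0 1.2 0 0 5.5" --pt "0 2.3 0 0 5.85" --pt "0 2.8 0 0 5.85" --pt "0 3.2 -0.8 0 5.85" --pt "0 3.6 -1.7 0 5.85" --pt "0 4.1 -2.5 0 5.85" --pt "0 4.6 -3.3 0 5.85" --pt "0 5.2 -4.0 0 5.85" --pt "0 5.8 -4.8 0 5.85" --pt "0 5.8 -4.8 0 5.85"

```text
clock: 20.45
eef_pos: [585.9, 113.4, 107.7]
tool_rot: [-1.571, -0.0, 1.476]
force: [0.2, -0.5, 2.7]
width: 58.7
```

```bash
python3 look.py l16
```

```text
20.45 [585.91407282 113.35398464 107.65691072] [ 0.1547285  -0.50394876  2.72192493] [-0.05173768  0.32175967  0.08842056] 58.66708143429292
tray_lip [{'location': [461.1, 120.9, -0.5], 'confidence': 0.58}]
tray_grip [{'location': [588.0, 110.7, 116.3], 'confidence': 0.6}]
bowl [{'location': [487.9, -157.9, -4.1], 'confidence': 0.88}, {'location': [721.0, -281.9, 3.6], 'confidence': 0.65}]
```

View pics/l16.png

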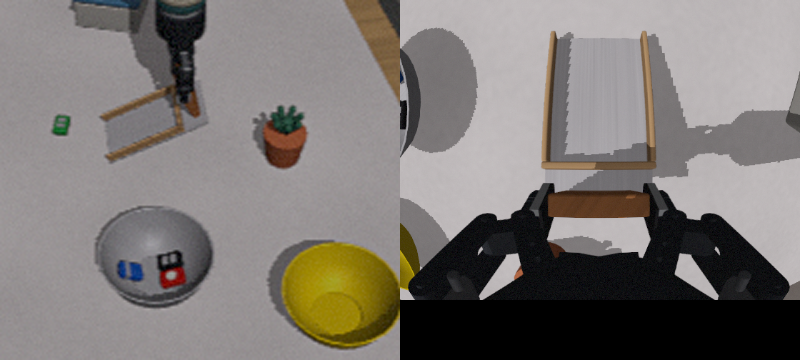

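>>> apply_moves --pt "0 0.6 -0.6 0 5.85" --pt "0 1.2 -1.2 0 5.85" --pt "0 1.8 -1.7 0 5.85" --pt "0 2.4 -2.2 0 5.85" --pt "0 3.0 -2.6 0 5.85" --pt "0 3.6 -3.0 0 5.85" --pt "0 4.2 -3.4 0 5.85" --pt "0 4.8 -3.7 0 5.85" --pt "0 5.4 -4.0 0 5.85" --pt "0 5.8 -4.1 0 5.85" --pt "0 5.8 -4.1 0 5.85"

```text
clock: 22.08
eef_pos: [626.0, 109.5, 49.8]
tool_rot: [-1.57, 0.0, 1.476]
force: [1.3, 0.5, 1.4]
width: 58.7
```

```bash
python3 look.py l17
```

```text
22.075 [625.95026044 109.50832366  49.82496285] [1.26997162 0.49862565 1.38747813] [0.06679741 0.16508188 0.01242137] 58.74311438533129
tray_lip [{'location': [466.6, 122.5, 2.2], 'confidence': 0.79}, {'location': [484.4, -159.7, -0.8], 'confidence': 0.35}]
tray_grip [{'location': [622.8, 108.1, 59.4], 'confidence': 0.94}, {'location': [509.4, -146.6, 10.4], 'confidence': 0.24}]
bowl []
```

View pics/l17.png

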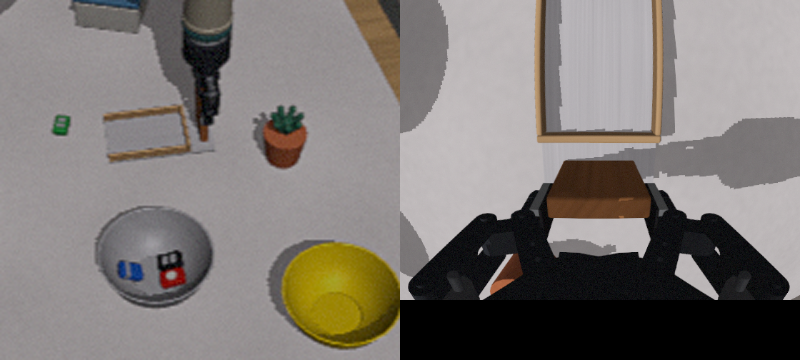

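Nearly flat. Lowering in small steps until contact, watching the force.

>>> apply_moves --pt "0 0.2 -0.1 0 5.85" --pt "0 0.4 -0.1 0 5.85" --pt "0 0.5 -0.1 0 5.85" --pt "0 0.5 -0.1 0 5.85"

```text
clock: 22.82
eef_pos: [627.6, 109.5, 46.0]
tool_rot: [-1.572, -0.0, 1.476]
force: [-0.5, -0.5, 5.4]
width: 58.7
```

>>> apply_moves --pt "0 0.1 0 0 5.95" --pt "0 0.1 0 0 5.98" --pt "0 0.1 0 0 6.0" --pt "0 0.1 0 0 6.0" --pt "0 0.1 0 0 6.1" --pt "0 0.1 0 0 6.4" --pt "0 0.1 0 0 7.2" --pt "0 0.1 0 0 8.5" --pt "0 0.1 0 0 8.5" --pt "0 0.1 0 0 8.5" --pt "0 0.1 0 0 8.5"

```text
clock: 24.2
eef_pos: [627.2, 109.5, 44.3]
tool_rot: [-1.571, -0.0, 1.476]
force: [1.0, -0.1, -0.3]
width: 85.3
```

```bash
python3 look.py l18
```

```text
24.2 [627.24372312 109.45983041  44.3181827 ] [ 0.9816161  -0.14641699 -0.25473607] [-0.03670044  0.02724915  0.02368906] 85.31878848499318
tray_lip [{'location': [461.5, 124.5, 0.9], 'confidence': 0.88}]
tray_grip []
bowl []
```

View pics/l18.png

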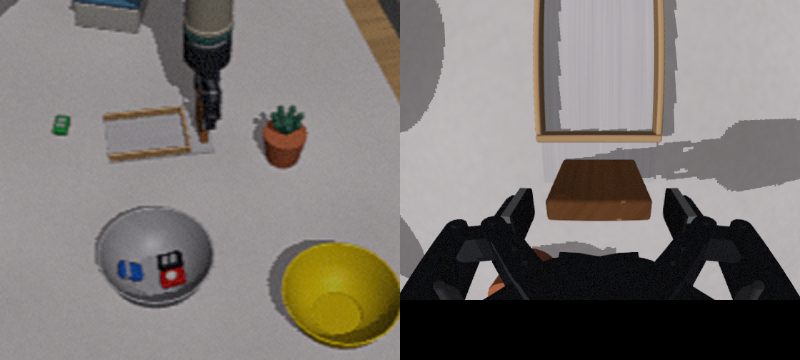

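Released, with clear gaps on both sides of the board. Retreating straight up.

>>> apply_moves --pt "0 -1 0 0 8.5" --pt "0 -4 0 0 8.5" --pt "0 -8 0 0 8.5" --pt "0 -13 0 0 8.5" --pt "0 -17 0 0 8.5" --pt "0 -17 0 0 8.5" --pt "0 -17 0 0 8.5" --pt "0 -17 0 0 8.5"

```text
clock: 25.45
eef_pos: [626.3, 109.3, 213.0]
tool_rot: [-1.568, 0.001, 1.476]
force: [-0.2, -0.0, 0.3]
width: 85.0
```

```bash
python3 look.py l19
python3 - <<'E'
from h import *
p=ctrl.get_image("top")
for q in ["bowl","tray","tray_lip","tray_grip","fob_red","caddy","plant_pot","ceramic_box"]: print(q,ctrl.mark_of(p,q))
cv2.imwrite("pics/top19.png",p["image"][:,:,::-1])
E
```

```text
25.45 [626.28403742 109.26307164 212.98976687] [-0.2235557  -0.01951229  0.32775097] [0.00469678 0.03172941 0.00529954] 85.04816902563698
tray_lip [{'location': [460.0, 124.2, 1.3], 'confidence': 0.8}]
tray_grip [{'location': [622.9, 109.2, 55.9], 'confidence': 0.94}]
bowl [{'location': [480.5, -157.4, -2.7], 'confidence': 0.83}, {'location': [724.6, -284.6, 2.3], 'confidence': 0.56}]
bowl [{'location': [719.7, -283.9, -2.0], 'confidence': 0.77}, {'location': [485.1, -156.6, 4.2], 'confidence': 0.67}]
tray []
tray_lip []
tray_grip []
fob_red [{'location': [399.3, -470.4, -0.6], 'confidence': 0.7}, {'location': [505.8, -174.6, 8.1], 'confidence': 0.65}]
caddy [{'location': [398.5, -471.7, 0.4], 'confidence': 0.56}]
plant_pot []
ceramic_box [{'location': [538.4, 439.2, 0.8], 'confidence': 0.59}]
```

View pics/l19.png

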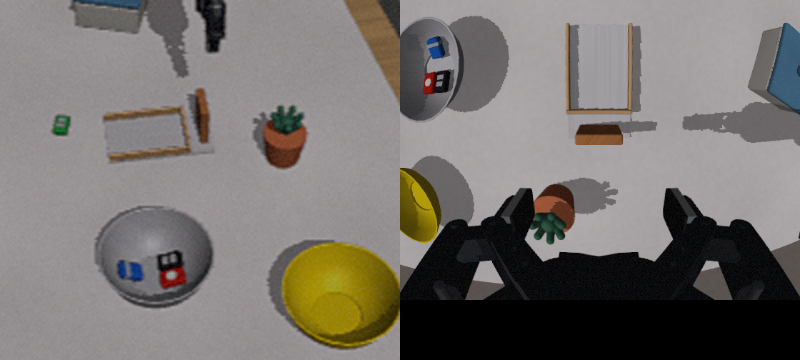

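View pics/top19.png

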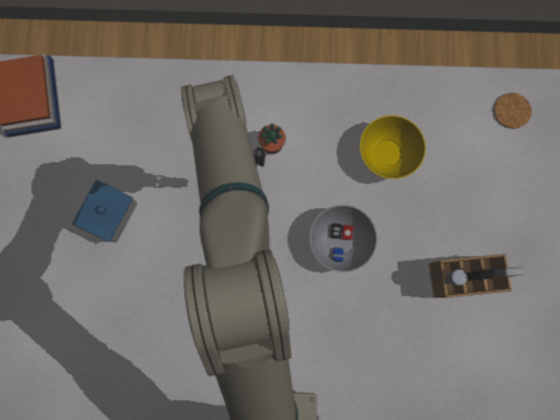

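The tray lies flat (lip z≈1, grip point z≈56). The fobs lie in the steel bowl at top px (337,231), (348,233) and (339,254), and the bowl hasn't moved. Handing in.

```bash
python3 -c "
from cell import ctrl
print(ctrl.finish_job())"
```

```text
the job is handed in; nothing more can be done
None
```

All three fobs are in the steel bowl and the empty tray is back flat on the sideboard. I handed the job in at about 25.5 s of the 64 s allowed, and no verdict was reported.

**How it was done:** The moves only allow turns about the finger axis, so the wrist could not tip the tray. I gripped the upright board across its 60 mm width and carried the tray level over the bowl. There I eased the grip in small steps until the tray pivoted between the pads to about 45°, and the fobs slid off. I then put the lip on the sideboard, levelled the tray by lowering along an arc, released it and moved up clear.

**Last checks:**
- **Fobs:** the top, side and wrist pictures all show black, red and blue lying in the bowl. The fingers stayed at the board the whole time, away from the fobs.
- **Bowl:** the networks put it at about (483, -157) mm, the same as at the start within their 4 mm accuracy.
- **Tray:** the lip is at z≈1 mm and the grip point at z≈56 mm against 54 mm nominal, so it lies flat. It sits about 10 mm from where it started.
- **Robot:** the gripper was open about 210 mm up, touching nothing.
- **Bystanders:** the caddy and ceramic box read as at the start. The plant was not detected in the last top picture, but it looks unmoved in the top and side pictures.

**Disagreements:** The networks sometimes mistook other things for the target, such as the ceramic box for the tray and the caddy for a fob. I discarded those by checking the pictures. In the last top picture the arm hid the tray, so its final pose comes from the side picture's numbers and the wrist view only.

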